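# Open a lathe's belt-box flap to the inspection mark and hold it

## Task

The belt of the alabaster lathe has to be looked at: turn the red latch knob on the green belt box clockwise until it clicks past its detent and its steel tongue is clear of the flap. Then lift the white flap by its black pull bar until the flap's orange pointer lines up with the orange mark on the quadrant, without letting it drop, and finish while still holding it steady there by the bar (nothing else keeps it up). Leave the mark, the stone cup, the gouge and the brush where they are.

Things in the scene. Friction and masses are not known exactly. Their poses are not given: they have to be found in the camera images.
- beltbox: Fixed green belt box of a lathe, 200 (x) x 270 (y) x 112 mm; origin on the bench, 5 mm to +y of its middle; x away from the robot at yaw 0. Flap on the +y two thirds of its top, knob on the -y deck. Along its +y wall, 138 mm from the origin, a steel quadrant arc: radius 150 round the hinge axis, up to 260 above the bench. Beyond it the lathe runs to 555 mm in +y, up to 140 high.
- knob (a joint): Knob angle in rad: 0 = locked (a steel tongue on its foot lies across the flap's edge and blocks it), 1.4 = its stop; turns clockwise seen from above. A lobe on the foot must pass a sprung plunger: resistance up to about 0.15 N m from 0.2 to 0.6 rad, then it snaps on by itself to about 0.95 and stays; from there it turns easily to 1.4. The tongue is clear beyond about 0.85.
- knob_grip (a point): On the knob's vertical axis at gripping height, 156 mm above the bench, at (-20, -95) mm in the box's frame. The grip is a red upright wing 50 mm long, 13 thick, from 134 to 166 mm above the bench, long side along this point's x (parallel to the box's x when locked). Below it a foot of 38 mm diameter and the tongue, 18 wide, 58 long, its top 130 mm above the bench.
- flap: White steel flap, 185 mm from hinge to edge, 166 wide, 8 thick, hinged along the belt box's y at the box's far (+x) side, with a black pull bar fixed to its near edge. Origin on the hinge axis (at 0, its right end lies 47 mm to -y, its left 119 mm to +y); x and z turn with it. It weighs 0.5 to 0.8 kg; lifting it at the bar takes about 3 to 4 N.
- flap_angle (a joint): Angle of the flap in rad: 0 = shut and level, growing as the near edge rises; limit 1.3. No stay or balance: it falls shut from any angle.
- flap_hinge (a point): Point on the flap's hinge axis, in the middle of the flap's width, 116 mm above the bench; its y axis runs along the hinge, and its x and z turn with the flap.
- pull_grip (a point): Middle of the black pull bar: round, 14 mm diameter, 110 mm between its arms, parallel to the hinge. In the flap's frame 225 mm from the hinge axis towards the robot (-x) and 29 mm above it (z): 145 mm above the bench when shut, 40 mm ahead of the flap's edge. Can be pinched from above, fingers closing across it; it may turn between the fingers as the flap rises.
- flap_pointer (a point): Point on the orange pointer (50 x 12 x 10 mm) on the flap's +y edge, near corner; 180 mm from the hinge axis. Its x axis turns with the flap.
- mark (a joint): Angle in rad of the orange mark about the flap's hinge axis, same zero and sense as the flap's angle; between 0.4 and 0.9 at the start. Stiff: it stays where it is set.
- mark_tip (a point): Point on the orange mark (55 x 10 x 14 mm, radial, in a black clip on the quadrant), 180 mm from the hinge axis, 11 mm to the +y side of the flap's pointer path. When the flap is at the mark, flap_pointer lies right beside this point.
- cup: Loose stone cup standing on the bench, 68 mm diameter, 80 mm high; origin at the centre of its underside.
- gouge: Loose gouge with wooden handle lying on the bench, 220 mm long along its x; origin under its middle.
- brush: Loose brush lying on its bristles, 90 x 45 x 40 mm; origin at the centre of its underside.

How it is judged:
By the outcome, as a careful person would: the job done as asked, in the order asked, and still so for the second after the job is handed in, while the arm keeps its last pose, push and grip.
It also fails if it takes over 54 s, if anything falls off the work surface, if the arm or the gripper's body presses on something with over 40 N, if the wrist force passes 120 N, or if a joint passes its speed limit or range.

## Robot

A 6-joint arm with a two-finger parallel gripper is mounted at the origin on the work surface. World frame = base frame: x ahead of the robot, y to its left, z up, the work surface at z = 0. Lengths are in m, angles in rad, forces in N, time in s.
With the tool pointing down it reaches from about 0.275 to 0.75 m from the base axis. Payload 10.2 kg.
Tool frame: the origin (TCP) lies between the finger pads, 19 mm behind the fingertips; this is the grasp point; z points along the fingers, y is the line along which they close (so a half turn about z gives the same grasp; the last joint's range is limited). The gripper opens to 88 mm and grips with 3 to 60 N. Pads are 18 mm wide; open, the fingers measure 123 mm over their backs; the gripper's body (75 mm by 187 mm) begins 45 mm behind the grasp point.
Start: joints at [0.981, 0.313, 1.498, -0, 1.331, -0.223], TCP at [0.188, 0.49, 0.257] pointing down, gripper open.
Joint ranges: [-2.94, 2.94], [-0.97, 2.17], [0.19, 2.56], [-1.23, 4.37], [0.02, 3.11], [-2.88, 2.88]. Speed limits (rad/s): [2.39, 2.39, 3.01, 3.14, 3.14, 3.14].

## Interface

Orientations are given as a unit quaternion [x, y, z, w].
In Python, from cell import r gives the robot as it stands.
- The arm moves only by the tool send_rows, never from a script. Its argument "commands" is a list of rows, each a list of 2 entries, a list of its own where there are three numbers: the shift along the tool's x, y, z in units of 30 mm (1.0 is 30 mm), then the turn, a rotation vector about the tool's x, y, z in units of 10 degrees (1.0 is 10 degrees). A call has 1 to 5 rows; each row shifts and turns the commanded pose from where the row before left it, along the tool's axes as they then stand; what a row does not reach is not made up. A row lasts 1/8 s, in which the tool goes at most 62.5 mm and 10.7 degrees, less where a joint would pass 70% of its speed; a pose out of reach is approached as far as the arm can. A call is refused whole if a number of a shift passes 1 or a number of a turn 1, either way. A call with a gripper value outside its range is refused whole. "grip" is the closure, from 0 (fully open) to 1 (shut), set as the call begins (left out, the last holds). The fingers move at their own pace and stop on an object; "grip_force" is the grip in N (left out, the last holds). Time passes only in rows, so rows that do not move let the fingers close. It gives the time, the measured TCP pose, the force, the opening and the grip force at its end, in the units of the state.
- r.state(): the state, without advancing time (a new reading comes with each control period).
- r.get_image(name): name is "scene" or "top" or "wrist"; returns a dict with "pixels" (384x512x3 uint8, blue, green, red), "fovy" (degrees; the focal length in pixels is half the picture's height over the tangent of half this angle, whatever the lens; pixels are square), "cx", "cy" (the principal point, pixels), "R" (3x3) and "t" (3): a world point X has camera coordinates R X + t; the wrist camera has in their place "hand_eye" (4x4, takes a point from camera to tool coordinates, whose origin is the TCP and whose axes are the flange's). Camera axes: x right, y down, z forward; pixel columns grow to the right and rows downward; lengths in m; the calibration is good to about 2 mm. A picture is of the moment at which its call begins: read the wrist's pose just before it. There is no depth.
- r.close_job(): hands the job in; it is judged then, once.
Trained networks look in a picture, given as the dict that the camera call returned (one of the last four; its "shot" number tells which), for a name from the list of things; names that differ only in an ending like _2 or _b are one class to them, and where a whole thing is asked for, a point or a joint stands for the part that bears it (a point fixed in the world has none). Each returns a list of dicts, best first, with "p" (0 to 1); they miss things now and then, are a little off and sometimes report something else, mostly with a low value. They report only what shows in the picture. A call takes as long as a camera call.
- r.look_for(picture, query): "bbox" ([left, top, right, bottom] in pixels, round what is visible of it).
- r.mark_of(picture, query): "position" ([row, column] in pixels: a listed point, or the origin of a listed thing).
The state is a dict: "time_s": time; "joints": joint angles; "dq": joint speeds; "effort": joint torques, N m; "ee_pos": TCP position; "tool_rot": TCP orientation; "wrist_force": force on the tool from outside, world axes, zero at the start; "torque": the same for the moment, N m; "width": opening from 0.0 (shut) to 1.0 (fully open); "finger_force": force on a finger pad.
Only numpy, scipy, OpenCV 4.12 (cv2) and the standard library are available. Lean on these libraries where they do the work, as an engineer would, in place of code of your own. Each camera call takes 0.05 s, during which the arm holds its last target. There are 200 camera calls.

## Working session

There is one attempt and no reset: what is moved stays moved. The work goes in short steps, Python scripts to look and compute and a tool call to move; the robot and the scene stay as the last step left them, time stands still between calls to the robot, and variables do not carry over. Pictures are saved under pics/ and viewed, at most 10 in all, crops included, and the job is handed in when it is done.

Besides the shell and the picture viewer there is one more tool, called as name(argument=value, ...) on one line, values as JSON. send_rows: Moves the arm, as the interface text tells. Its arguments: {"type":"object","properties":{"commands":{"type":"array","items":{"type":"array"}},"grip":{"type":"number"},"grip_force":{"type":"number"}},"required":["commands"]}

```bash
ls; mkdir -p pics
cat > h.py <<'E'
import numpy as np,cv2
from scipy.spatial.transform import Rotation as Ro
from cell import r
def shot(n):
    s=r.state(); im=r.get_image(n)
    f=im["pixels"].shape[0]/2/np.tan(np.radians(im["fovy"])/2)
    if n=="wrist":
        T=np.eye(4);T[:3,:3]=Ro.from_quat(s["tool_rot"]).as_matrix();T[:3,3]=s["ee_pos"]
        W=np.linalg.inv(T@np.array(im["hand_eye"])); R,t=W[:3,:3],W[:3,3]
    else: R,t=np.array(im["R"]),np.array(im["t"])
    K=np.array([[f,0,im["cx"]],[0,f,im["cy"]],[0,0,1]])
    return im,K@np.c_[R,t]
def tri(obs): # obs list of (P,(row,col))
    A=[]
    for P,(v,u) in obs: A+=[u*P[2]-P[0],v*P[2]-P[1]]
    X=np.linalg.svd(np.array([a/np.linalg.norm(a[:3]) for a in A]))[2][-1];X=X[:3]/X[3]
    e=[np.round((P@np.r_[X,1])[:2]/(P@np.r_[X,1])[2]-[u,v],1).tolist() for P,(v,u) in obs]
    return X,e
def proj(P,X): q=P@np.r_[X,1]; return q[:2]/q[2]
E
python3 - <<'E'
from h import *
a,Pa=shot("scene");b,Pb=shot("top")
cv2.imwrite("pics/1.png",a["pixels"]);cv2.imwrite("pics/2.png",b["pixels"])
for n in ["beltbox","knob_grip","flap_hinge","pull_grip","flap_pointer","mark_tip","cup","gouge","brush"]:
    A=r.mark_of(a,n)[:2];B=r.mark_of(b,n)[:2]
    print(n,[(round(x["p"],2),np.round(x["position"])) for x in A],[(round(x["p"],2),np.round(x["position"])) for x in B])
    if A and B:
        X,e=tri([(Pa,A[0]["position"]),(Pb,B[0]["position"])]);print("   ",X.round(4),e)
print(r.state())
E
```

```text
pics
beltbox [(0.84, array([228., 265.]))] [(0.68, array([179., 241.]))]
    [ 0.6221  0.0534 -0.0028] [[-1.9, 0.2], [-1.6, -0.7]]
knob_grip [(0.94, array([216., 232.])), (0.32, array([221., 294.]))] [(0.61, array([165., 274.]))]
    [ 0.6273 -0.0466  0.1641] [[-0.1, 0.0], [-0.1, -0.0]]
flap_hinge [(0.95, array([222., 295.])), (0.5, array([226., 262.]))] [(0.98, array([144., 217.])), (0.47, array([246., 301.]))]
    [0.6965 0.1114 0.119 ] [[2.8, -0.5], [2.3, 0.9]]
pull_grip [(0.89, array([162., 239.]))] [(0.56, array([218., 239.]))]
    [0.4759 0.0508 0.1473] [[0.8, -0.1], [0.8, 0.3]]
flap_pointer [(0.61, array([160., 275.])), (0.39, array([163., 241.]))] [(0.84, array([213., 206.])), (0.27, array([221., 239.]))]
    [0.4951 0.1493 0.118 ] [[-1.0, 0.1], [-1.0, -0.4]]
mark_tip [(0.44, array([138., 296.]))] [(0.46, array([191., 189.]))]
    [0.5357 0.1827 0.2484] [[-0.8, 0.1], [-0.8, -0.3]]
cup [(0.78, array([133., 281.]))] [(0.81, array([262., 172.]))]
    [0.3566 0.2589 0.0163] [[0.3, -0.1], [0.3, 0.1]]
gouge [(0.21, array([163., 240.]))] [(0.63, array([146., 322.]))]
    [ 0.6304 -0
[... 157 characters left out ...]
[-0.5, -0.2]]
{'time_s': 1.0, 'joints': array([ 9.80609796e-01,  3.12941241e-01,  1.49766543e+00,  1.87100852e-05,
        1.33101023e+00, -2.23403024e-01]), 'dq': array([-0.00169263, -0.00159434,  0.00242136,  0.00170211, -0.0009766 ,
        0.00210429]), 'effort': array([-2.27917983e-03, -4.02107906e+01, -2.52420580e+01,  6.94528688e-02,
        3.19694518e-02, -2.80831597e-05]), 'ee_pos': array([0.1882925 , 0.49009286, 0.25741209]), 'tool_rot': array([ 1.82367677e-01,  9.83230405e-01, -7.53973972e-06, -1.31431516e-05]), 'wrist_force': array([ 0.35924019, -0.72325432,  0.04969599]), 'torque': array([-0.04867467, -0.02877421,  0.02839528]), 'finger_force': 0.0, 'width': 0.9983708442665907}
```

Run:
```python
import cv2,numpy as np
a=cv2.imread("pics/1.png")[100:290,120:400];b=cv2.imread("pics/2.png")[100:300,140:380]
cv2.imwrite("pics/3.png",np.vstack([cv2.resize(a,(442,300),interpolation=2),cv2.resize(b,(442,300)) ]))
```

```text
(no output)
```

View pics/1.png

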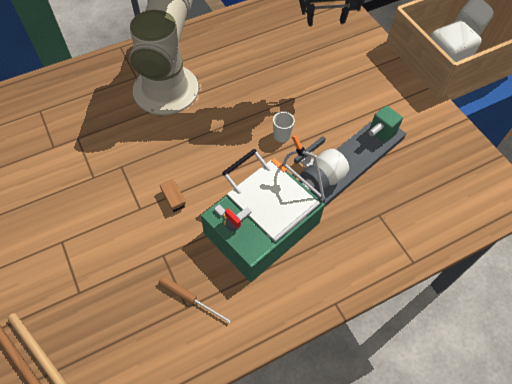

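View pics/2.png

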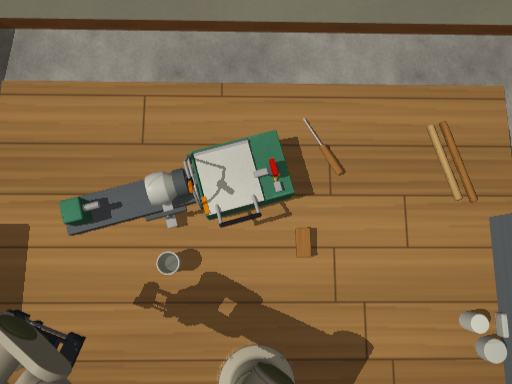

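The scene picture shows the box with its red knob at (232,216), black bar at (239,162), orange pointer at (278,166) and mark at (298,145). The top view shows the same with the box yawed about 15°. The triangulated heights match the text. I'm moving above the box and turning the tool for the knob.

send_rows(commands=[[[-0.95,-0.6,-0.7],[0,0,0]],[[-0.95,-0.6,-0.7],[0,0,0]],[[-0.95,-0.6,-0.7],[0,0,0]],[[-0.95,-0.6,-0.7],[0,0,0]],[[-0.95,-0.6,-0.5],[0,0,0]]])

```text
time_s: 1.62
ee_pos: [0.2896, 0.3541, 0.3574]
tool_rot: [0.182, 0.983, 0.0, 0.0]
wrist_force: [0.2, 0.4, 0.6]
width: 1.002
finger_force: 0.0
```

send_rows(commands=[[[-0.95,-0.6,0],[0,0,0]],[[-0.95,-0.6,0],[0,0,0]],[[-0.95,-0.6,0],[0,0,0]],[[-0.95,-0.6,0],[0,0,0]],[[-0.95,-0.6,0],[0,0,0]]])

```text
time_s: 2.25
ee_pos: [0.3903, 0.2189, 0.3565]
tool_rot: [0.182, 0.983, 0.0, 0.0]
wrist_force: [0.7, -0.1, 0.4]
width: 1.0
finger_force: 0.0
```

```bash
cat >> h.py <<'E'
NM=["knob_grip","flap_hinge","pull_grip","flap_pointer","mark_tip","beltbox"]
def wobs(d,names=NM,cam="wrist"):
    im,P=shot(cam)
    for n in names:
        L=[x for x in r.mark_of(im,n) if x["p"]>.4]
        if L: d.setdefault(n,[]).append((P,tuple(L[0]["position"])))
    return im
E
python3 - <<'E'
from h import *
import pickle
d={}
for c in ["scene","top","wrist"]: im=wobs(d,cam=c)
cv2.imwrite("pics/w1.png",im["pixels"])
pickle.dump(d,open("d.pkl","wb"))
for n in d: print(n,len(d[n]),[o[1] for o in d[n]][-1],*tri(d[n]) if len(d[n])>1 else "")
s=r.state();print(s["time_s"],s["ee_pos"],s["tool_rot"],s["joints"])
E
```

```text
knob_grip 2 (164.6, 271.4) [ 0.65623182 -0.01095937  0.11581239] [[-13.4, 0.5], [-10.6, -5.6]]
pull_grip 3 (291.2, 209.7) [0.49368166 0.06874207 0.14326062] [[8.9, 0.3], [-8.4, -7.5], [-43.4, -10.8]]
mark_tip 3 (360.9, 266.3) [0.5418248  0.179304   0.25756475] [[-1.9, -0.2], [-1.0, -1.3], [1.5, -1.5]]
beltbox 3 (292.8, 209.0) [ 0.61903285  0.05429932 -0.00483172] [[-2.0, -1.0], [-0.6, -2.6], [0.4, -2.6]]
flap_hinge 2 (365.4, 256.3) [0.70035883 0.11456263 0.10780461] [[0.7, 0.4], [1.6, 0.5]]
flap_pointer 2 (248.6, 226.0) [0.49219271 0.1488112  0.11772522] [[0.2, 0.2], [0.6, 0.3]]
3.3 [0.38978088 0.219832   0.35641789] [ 1.82368720e-01  9.83230212e-01 -2.08333861e-05 -5.65563810e-06] [ 2.50629958e-01  8.27289580e-02  1.52362627e+00 -3.30676348e-05
  1.53526521e+00 -9.53375121e-01]
```

View pics/w1.png

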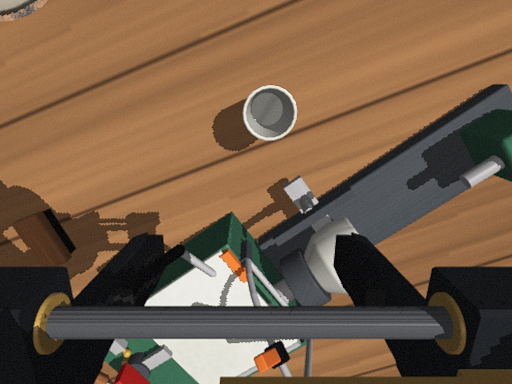

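send_rows(commands=[[[-0.96,-0.5,0],[0,0,0]],[[-0.96,-0.5,0],[0,0,0]],[[-0.96,-0.5,0],[0,0,0]],[[-0.96,-0.5,0],[0,0,0]],[[-0.96,-0.5,0],[0,0,0]]])

```text
time_s: 3.92
ee_pos: [0.498, 0.0973, 0.3564]
tool_rot: [0.182, 0.983, 0.0, 0.0]
wrist_force: [0.4, 0.9, -0.2]
width: 1.0
finger_force: 0.0
```

send_rows(commands=[[[-0.96,-0.5,0],[0,0,0]],[[-0.96,-0.5,0],[0,0,0]],[[-0.96,-0.5,0],[0,0,0]],[[-0.96,-0.5,0],[0,0,0]],[[-0.96,-0.5,0],[0,0,0]]])

```text
time_s: 4.55
ee_pos: [0.6055, -0.0244, 0.3563]
tool_rot: [0.182, 0.983, 0.0, -0.0]
wrist_force: [0.0, -0.3, 0.2]
width: 1.001
finger_force: 0.0
```

send_rows(commands=[[[-0.96,-0.5,0],[0,0,-0.9]],[[0,0,0],[0,0,-0.9]],[[0,0,0],[0,0,-0.9]],[[0,0,0],[0,0,-0.9]],[[0,0,0],[0,0,0]]])

```text
time_s: 5.18
ee_pos: [0.6264, -0.0478, 0.3562]
tool_rot: [-0.13, 0.992, 0.0, -0.0]
wrist_force: [0.2, -0.1, -1.1]
width: 1.001
finger_force: 0.0
```

Run:
```python
from h import *
import pickle
d=pickle.load(open("d.pkl","rb"))
for c in ["scene","top"]: wobs(d,["knob_grip","pull_grip"],c)
im=wobs(d)
cv2.imwrite("pics/w2.png",im["pixels"])
pickle.dump(d,open("d.pkl","wb"))
for n in d: print(n,len(d[n]),[o[1] for o in d[n]][-1],*tri(d[n]) if len(d[n])>1 else "")
s=r.state();print(s["time_s"],s["ee_pos"],s["tool_rot"],s["joints"])
```

```text
knob_grip 4 (169.0, 251.2) [ 0.64192859 -0.0285488   0.1400761 ] [[-21.9, -5.3], [-4.2, -2.9], [10.0, 6.2], [11.3, 10.2]]
pull_grip 6 (44.0, 387.4) [0.52236651 0.07495419 0.09024478] [[15.4, 17.4], [-9.9, -15.0], [-21.6, -17.9], [-38.8, -42.7], [-6.5, -12.8], [-15.4, 51.6]]
mark_tip 3 (360.9, 266.3) [0.5418248  0.179304   0.25756475] [[-1.9, -0.2], [-1.0, -1.3], [1.5, -1.5]]
beltbox 4 (150.3, 315.3) [ 0.61803358  0.05464266 -0.00463178] [[-2.0, -1.4], [-0.7, -2.3], [0.4, -3.1], [-0.9, 1.4]]
flap_hinge 3 (235.0, 357.6) [0.69587748 0.11515231 0.11070061] [[0.4, 1.6], [0.9, -0.2], [-1.0, 3.4]]
flap_pointer 2 (248.6, 226.0) [0.49219271 0.1488112  0.11772522] [[0.2, 0.2], [0.6, 0.3]]
5.825 [ 0.626339   -0.0478209   0.35642481] [-1.30284952e-01  9.91476591e-01 -2.15357855e-05  1.05389587e-05] [-2.62407995e-01  5.19526075e-01  9.45183568e-01 -3.18928139e-05
  1.67684704e+00 -2.09452045e+00]
```

View pics/w2.png

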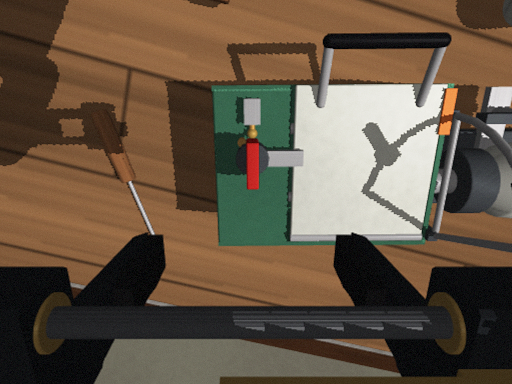

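```bash
cat > fit.py <<'E'
from h import *
import pickle
from scipy.optimize import least_squares
d=pickle.load(open("d.pkl","rb"))
def pts(p):
    x,y,w,hx,mk,z0=p
    L={"beltbox":(0,0,0),"knob_grip":(-.02,-.095,.156),"flap_hinge":(hx,.036,.116),"pull_grip":(hx-.225,.036,.145)}
    L["mark_tip"]=(hx-.18*np.cos(mk),.138,.116+.18*np.sin(mk))
    c,s=np.cos(w),np.sin(w)
    return {n:np.array([x+c*a-s*b,y+s*a+c*b,h+z0]) for n,(a,b,h) in L.items()}
def res(p):
    Q=pts(p);e=[proj(P,Q[n])-[v,u][::-1] if 0 else proj(P,Q[n])-np.array([u,v]) for n in Q for P,(v,u) in d.get(n,[])]
    return np.r_[np.ravel(e),(p[3]-.09)/.003,p[5]/.001]
def fit():
    return least_squares(res,[.62,.054,.265,.09,.7,0],loss="soft_l1",x_scale=[.01,.01,.05,.01,.1,.01])
if __name__=="__main__":
    f=fit();print(f.x.round(4))
    Q=pts(f.x)
    for n in Q: print(n,Q[n].round(4),[(proj(P,Q[n])-np.array([u,v])).round(1).tolist() for P,(v,u) in d.get(n,[])])
E
python3 fit.py
```

```text
[6.198e-01 5.450e-02 2.955e-01 8.760e-02 8.484e-01 1.000e-04]
beltbox [6.198e-01 5.450e-02 1.000e-04] [[-1.8, -1.6], [-0.6, -3.1], [0.4, -0.7], [-0.8, 3.0]]
knob_grip [ 0.6283 -0.0422  0.1561] [[-29.1, -10.3], [0.9, 0.4], [2.8, 1.2], [3.0, -0.5]]
flap_hinge [0.6931 0.1145 0.1161] [[0.5, 2.0], [-0.1, 1.6], [0.6, 3.3]]
pull_grip [0.4779 0.0489 0.1451] [[-0.1, -1.7], [-1.5, -2.0], [-63.8, -15.3], [-54.3, -61.8], [1.9, 0.2], [-2.6, 0.5]]
mark_tip [0.5495 0.1774 0.2511] [[-1.3, 3.7], [0.2, -3.8], [2.0, -0.6]]
```

send_rows(commands=[[[-0.1,0.15,0.9],[0,0,-0.1]],[[0,0,0.95],[0,0,0]],[[0,0,0.95],[0,0,0]],[[0,0,0.95],[0,0,0]],[[0,0,0.95],[0,0,0]]], grip=0.4, grip_force=40)

```text
time_s: 6.45
ee_pos: [0.628, -0.0426, 0.2146]
tool_rot: [-0.139, 0.99, -0.0, 0.0]
wrist_force: [-1.2, 0.1, 0.2]
width: 0.598
finger_force: 0.0
```

Run:
```python
from h import *
from fit import *
im,P=shot("wrist");cv2.imwrite("pics/w3.png",im["pixels"])
s=r.state();print(s["time_s"],s["ee_pos"],s["wrist_force"])
print(proj(P,np.array([.628,-.043,.156])),proj(P,np.r_[s["ee_pos"][:2],.156]))
```

```text
6.5 [ 0.62678545 -0.04238071  0.21047422] [-1.60015451  0.48208317 -3.06777062]
[249.1625182  219.86698778] [250.6274121  218.42608802]
```

View pics/w3.png

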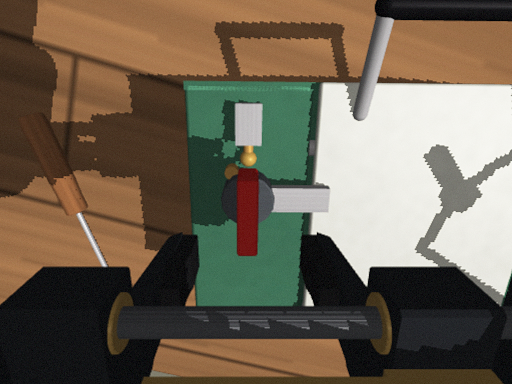

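The wing is at (247,213), about 1 mm left of the prediction (249,220), so the tool is centred. I'm lowering and closing.

send_rows(commands=[[[0,-0.03,0.9],[0,0,0]],[[0,0,0.9],[0,0,0]],[[0,0,0],[0,0,0]]])

```text
time_s: 6.88
ee_pos: [0.6277, -0.0434, 0.1604]
tool_rot: [-0.139, 0.99, 0.001, -0.002]
wrist_force: [0.8, -0.0, 0.2]
width: 0.6
finger_force: 0.0
```

send_rows(commands=[[[0,0,0],[0,0,0]],[[0,0,0],[0,0,0]],[[0,0,0],[0,0,0]],[[0,0,0],[0,0,0]]], grip=1, grip_force=45)

```text
time_s: 7.38
ee_pos: [0.6284, -0.0435, 0.1617]
tool_rot: [-0.139, 0.99, -0.0, 0.0]
wrist_force: [0.1, 0.5, -0.9]
width: 0.17
finger_force: 0.0
```

send_rows(commands=[[[0,0,0.12],[0,0,0]],[[0,0,0],[0,0,0]],[[0,0,0],[0,0,0]]])

```text
time_s: 7.75
ee_pos: [0.6287, -0.0438, 0.1613]
tool_rot: [-0.139, 0.99, -0.001, 0.001]
wrist_force: [-8.1, 0.3, 21.6]
width: 0.146
finger_force: 45.0
```

send_rows(commands=[[[0,0,-0.12],[0,0,0]],[[0,0,0],[0,0,0.5]],[[0,0,0],[0,0,0.5]],[[0,0,0],[0,0,0.5]],[[0,0,0],[0,0,0.5]]])

```text
time_s: 8.38
ee_pos: [0.6287, -0.0449, 0.1616]
tool_rot: [0.036, 0.999, -0.001, 0.001]
wrist_force: [1.3, -6.9, 0.3]
width: 0.145
finger_force: 45.0
```

send_rows(commands=[[[0,0,0],[0,0,0.6]],[[0,0,0],[0,0,0.6]],[[0,0,0],[0,0,0.6]],[[0,0,0],[0,0,0.6]],[[0,0,0],[0,0,0.6]]])

```text
time_s: 9.0
ee_pos: [0.6282, -0.0465, 0.1615]
tool_rot: [0.295, 0.956, -0.003, 0.0]
wrist_force: [-4.7, -16.1, 0.6]
width: 0.141
finger_force: 45.0
```

Run:
```python
from h import *
im,P=shot("wrist");cv2.imwrite("pics/w4.png",im["pixels"])
s=r.state();print(s)
```

```text
{'time_s': 9.05, 'joints': array([-0.25778933,  0.62341896,  1.28081298, -0.00538578,  1.23688793,
       -1.22402822]), 'dq': array([ 0.00048801,  0.00032719,  0.00049722,  0.00578863,  0.00126601,
       -0.14476598]), 'effort': array([  9.08910602, -51.44887447, -23.57500076,   3.17296408,
         0.08131305,  -0.37889231]), 'ee_pos': array([ 0.62808038, -0.04652864,  0.16151594]), 'tool_rot': array([ 2.96853318e-01,  9.54919671e-01, -2.53133029e-03,  3.49317294e-04]), 'wrist_force': array([ -3.69960064, -13.37134618,   1.8612905 ]), 'torque': array([-2.2206036 ,  0.59572644, -0.21313755]), 'finger_force': 45.00023927539587, 'width': 0.14638662671557068}
```

View pics/w4.png

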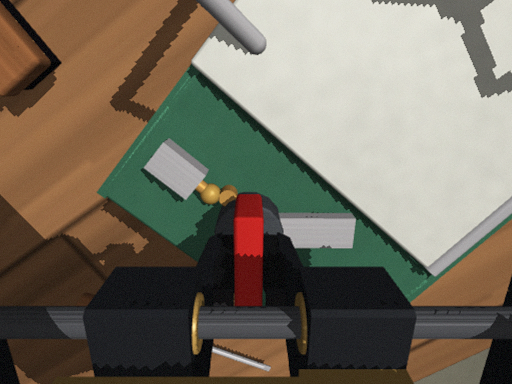

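The knob has turned 50° with the wing at (248,250), and the tongue at (320,230) is nearly clear. I'm turning further, past the click.

send_rows(commands=[[[-0.04,-0.05,0],[0,0,0.6]],[[0,0,0],[0,0,0.6]],[[0,0,0],[0,0,0.5]],[[0,0,0],[0,0,0]]])

```text
time_s: 9.55
ee_pos: [0.6275, -0.0475, 0.1615]
tool_rot: [0.431, 0.902, -0.002, -0.001]
wrist_force: [-8.9, -10.2, 4.1]
width: 0.147
finger_force: 45.0
```

send_rows(commands=[[[0,0,0],[0,0,0]],[[0,0,0],[0,0,0]],[[0,0,0],[0,0,0]]], grip=0.4)

```text
time_s: 9.93
ee_pos: [0.6285, -0.0452, 0.1613]
tool_rot: [0.43, 0.903, 0.0, -0.0]
wrist_force: [0.4, 0.8, 0.0]
width: 0.46
finger_force: 0.0
```

send_rows(commands=[[[0,0,-0.5],[0,0,0]],[[0,0,-0.9],[0,0,0]],[[0,0,-0.9],[0,0,0]]])

```text
time_s: 10.3
ee_pos: [0.6286, -0.0453, 0.2324]
tool_rot: [0.431, 0.903, 0.0, 0.0]
wrist_force: [-0.0, -0.1, -0.2]
width: 0.601
finger_force: 0.0
```

Run:
```python
from h import *
im,P=shot("wrist");cv2.imwrite("pics/w5.png",im["pixels"])
s=r.state();print(s["time_s"],s["ee_pos"],s["tool_rot"],s["wrist_force"])
```

```text
10.35 [ 0.62957671 -0.04554589  0.2363864 ] [4.30515014e-01 9.02576497e-01 6.94730601e-04 3.46510692e-03] [0.36444508 0.45483253 4.68925775]
```

View pics/w5.png

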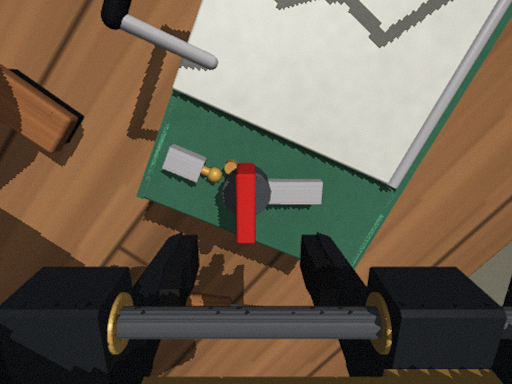

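The knob stays turned at about 67°, with the tongue at (295,192) pointing along the deck and well clear of the flap edge. Next is the bar.

send_rows(commands=[[[0.8,-0.3,-0.6],[0,0,0]],[[0.96,-0.33,-0.6],[0,0,0]],[[0.96,-0.33,-0.4],[0,0,0]],[[0.96,-0.32,-0.4],[0,0,0]],[[0.96,-0.32,0],[0,0,0]]], grip=0)

```text
time_s: 10.98
ee_pos: [0.503, 0.0331, 0.2918]
tool_rot: [0.431, 0.903, 0.0, 0.001]
wrist_force: [0.0, 0.9, 0.1]
width: 0.999
finger_force: 0.0
```

send_rows(commands=[[[0.96,-0.32,0],[0,0,0]],[[0,0,0],[0,0,0.8]],[[0,0,0],[0,0,0.8]],[[0,0,0],[0,0,0.7]],[[0,0,0],[0,0,0]]])

```text
time_s: 11.6
ee_pos: [0.478, 0.049, 0.2908]
tool_rot: [0.601, 0.799, 0.0, 0.0]
wrist_force: [-0.2, 0.8, -0.1]
width: 1.002
finger_force: 0.0
```

```bash
python3 - <<'E'
from h import *
import pickle
d=pickle.load(open("d.pkl","rb"))
e={}
im=wobs(e,NM[1:5]);cv2.imwrite("pics/w6.png",im["pixels"])
for n in e: print(n,e[n][0][1]); d.setdefault(n,[]).extend(e[n])
pickle.dump(d,open("d.pkl","wb"))
s=r.state();print(s["time_s"],s["ee_pos"],s["tool_rot"],s["joints"])
E
python3 fit.py
```

```text
flap_hinge (171.6, 475.8)
pull_grip (181.3, 245.7)
flap_pointer (68.9, 296.8)
mark_tip (36.2, 465.2)
11.85 [0.47802017 0.04890539 0.29049572] [6.01392975e-01 7.98953367e-01 3.02463917e-05 6.84384493e-05] [-1.42499514e-01  1.90233810e-01  1.56858641e+00 -1.31766051e-05
  1.38262334e+00 -4.22806438e-01]
[ 0.6198  0.0539  0.2974  0.0865  0.849  -0.    ]
beltbox [ 0.6198  0.0539 -0.    ] [[-1.9, -1.5], [-0.5, -3.1], [0.1, -0.6], [-1.1, 2.9]]
knob_grip [ 0.6285 -0.0428  0.156 ] [[-29.3, -10.1], [1.1, 0.3], [2.6, 1.4], [2.4, -0.5]]
flap_hinge [0.6919 0.1137 0.116 ] [[0.8, 2.4], [-0.8, 1.2], [0.3, 2.3], [1.5, -3.7]]
pull_grip [0.4768 0.0477 0.145 ] [[-0.6, -1.8], [-1.0, -1.6], [-65.1, -15.7], [-54.8, -61.9], [2.4, 0.6], [-3.4, -1.0], [2.1, -1.1]]
mark_tip [0.5483 0.1763 0.2511] [[-1.9, 3.5], [0.6, -3.3], [0.5, -1.3], [0.3, 0.3]]
```

View pics/w6.png

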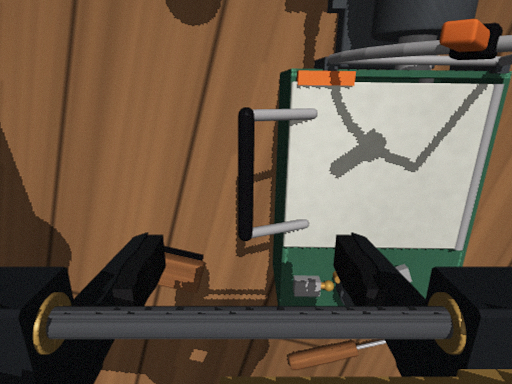

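The bar runs from (247,110) to (245,238), centred under the tool to within about 2 mm. I'm descending with the fingers half open to keep clear of the flap edge.

send_rows(commands=[[[0,-0.06,0.9],[0,0,0]],[[0,0,0.97],[0,0,0]],[[0,0,0.97],[0,0,0]],[[0,0,0.97],[0,0,0]],[[0,0,0.95],[0,0,0]]], grip=0.5, grip_force=25)

```text
time_s: 12.48
ee_pos: [0.4763, 0.0484, 0.1468]
tool_rot: [0.602, 0.799, 0.0, 0.0]
wrist_force: [0.5, 0.3, -0.3]
width: 0.505
finger_force: 0.0
```

send_rows(commands=[[[0,0,0],[0,0,0]],[[0,0,0],[0,0,0]],[[0,0,0],[0,0,0]],[[0,0,0],[0,0,0]],[[0,0,0],[0,0,0]]], grip=1)

```text
time_s: 13.1
ee_pos: [0.4751, 0.0479, 0.1486]
tool_rot: [0.602, 0.799, -0.002, -0.001]
wrist_force: [-12.4, -4.6, 8.0]
width: 0.15
finger_force: 25.0
```

Run:
```python
from h import *
s=r.state();print(s)
```

```text
{'time_s': 13.1, 'joints': array([-0.1446213 ,  0.33285048,  1.77971114, -0.00217423,  1.03190861,
       -0.42317489]), 'dq': array([-0.00172038, -0.0008904 ,  0.00174288, -0.00020802,  0.00040683,
        0.00064857]), 'effort': array([ 1.74198646e+00, -3.38495779e+01, -2.35516351e+01,  1.33788932e+00,
       -2.46158347e+00, -2.13298324e-02]), 'ee_pos': array([0.47507739, 0.04790539, 0.14855246]), 'tool_rot': array([ 0.60164666,  0.79876051, -0.00150914, -0.00081345]), 'wrist_force': array([-12.38999247,  -4.56439724,   7.95843985]), 'torque': array([-0.83863861,  1.83502252, -0.01696866]), 'finger_force': 24.98485886491835, 'width': 0.15031655812731062}
```

send_rows(commands=[[[0,-0.04,-0.1],[0,0,0]],[[0,0.063,-0.393],[0.3,0,0]],[[0,0.063,-0.393],[0.3,0,0]],[[0,0.063,-0.393],[0.3,0,0]]])

```text
time_s: 13.6
ee_pos: [0.4833, 0.0502, 0.1864]
tool_rot: [0.6, 0.796, -0.062, -0.046]
wrist_force: [8.3, 0.8, -6.6]
width: 0.148
finger_force: 24.9
```

send_rows(commands=[[[0,0.063,-0.393],[0.3,0,0]],[[0,0.063,-0.393],[0.3,0,0]],[[0,0.063,-0.393],[0.3,0,0]],[[0,0.063,-0.393],[0.3,0,0]],[[0,0.063,-0.393],[0.3,0,0]]])

```text
time_s: 14.22
ee_pos: [0.5077, 0.0569, 0.2398]
tool_rot: [0.589, 0.782, -0.165, -0.123]
wrist_force: [14.5, -0.4, -12.8]
width: 0.15
finger_force: 24.9
```

send_rows(commands=[[[0,0.063,-0.393],[0.3,0,0]],[[0,0.063,-0.393],[0.3,0,0]],[[0,0.063,-0.393],[0.3,0,0]],[[0,0.063,-0.393],[0.3,0,0]],[[0,0,0],[0,0,0]]])

```text
time_s: 14.85
ee_pos: [0.5357, 0.0647, 0.2758]
tool_rot: [0.573, 0.76, -0.246, -0.185]
wrist_force: [12.5, -1.3, -14.0]
width: 0.148
finger_force: 25.0
```

```bash
cat > m.py <<'E'
from h import *
from fit import *
import sys
s=r.state();print(s["time_s"],s["ee_pos"].round(4),s["wrist_force"].round(1),s["joints"].round(2))
f=fit();hz=pts(f.x)["flap_hinge"]
v=s["ee_pos"]-hz;c,sn=np.cos(f.x[2]),np.sin(f.x[2])
u=-(c*v[0]+sn*v[1]);print("R",np.hypot(u,v[2]),"theta from tcp",np.arctan2(v[2],u)-.1282)
z=Ro.from_quat(s["tool_rot"]).as_matrix()[:,2];print("tilt",np.arccos(-z[2]))
for n in ["wrist","scene","top"]:
    im,P=shot(n);cv2.imwrite(f"pics/{sys.argv[1]}_{n}.png",im["pixels"])
    for q in ["flap_pointer","mark_tip"]: print(n,q,[(round(x["p"],2),x["position"]) for x in r.mark_of(im,q)[:2]])
E
python3 m.py a
```

```text
14.85 [0.5357 0.0647 0.2758] [ 12.5  -1.3 -14. ] [-0.02  0.67  1.02 -0.2   2.05 -0.34]
R 0.22885632517922488 theta from tcp 0.6451749098378923
tilt 0.6246731001817089
wrist flap_pointer [(0.94, [55.5, 348.5])]
wrist mark_tip [(0.57, [13.5, 390.7])]
scene flap_pointer [(0.19, [227.4, 264.7])]
scene mark_tip [(0.65, [300.8, 194.4])]
top flap_pointer []
top mark_tip []
```

View pics/a_wrist.png

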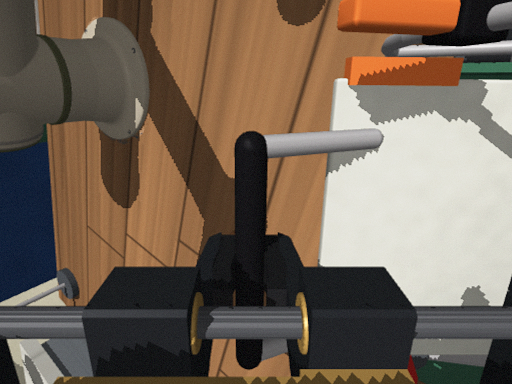

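The flap is up about 0.64 rad and held, with the pointer at (404,70) and the mark at (400,14) in the wrist image. I'll check the scene view and fit the mark angle from the orange regions.

Run:
```python
import cv2,numpy as np
a=cv2.imread("pics/a_scene.png")[90:230,210:370];b=cv2.imread("pics/a_top.png")[140:270,150:310]
cv2.imwrite("pics/ab.png",np.hstack([cv2.resize(a,(400,350),interpolation=cv2.INTER_CUBIC),cv2.resize(b,(400,350),interpolation=cv2.INTER_CUBIC)]))
for n,img in [("w6",0),("w1",0),("a_wrist",0),("a_scene",0),("a_top",0),("1",0),("2",0)]:
    im=cv2.imread(f"pics/{n}.png");h=cv2.cvtColor(im,cv2.COLOR_BGR2HSV)
    m=cv2.inRange(h,(5,200,150),(15,255,255))
    N,L,S,C=cv2.connectedComponentsWithStats(m)
    print(n,[(S[i].tolist(),C[i].round(1).tolist()) for i in range(1,N) if S[i][4]>12])
```

```text
w6 [([443, 19, 47, 27, 775], [465.9, 31.4]), ([346, 78, 9, 7, 17], [350.9, 82.5])]
w1 [([228, 249, 13, 20, 34], [234.5, 258.6]), ([254, 349, 27, 22, 202], [267.6, 358.5])]
a_wrist [([338, 0, 17, 26, 249], [345.9, 12.8]), ([356, 2, 103, 26, 782], [412.1, 18.0]), ([369, 4, 7, 7, 17], [372.5, 7.1]), ([344, 58, 9, 26, 103], [348.0, 69.1])]
a_scene []
a_top []
1 []
2 []
```

View pics/ab.png

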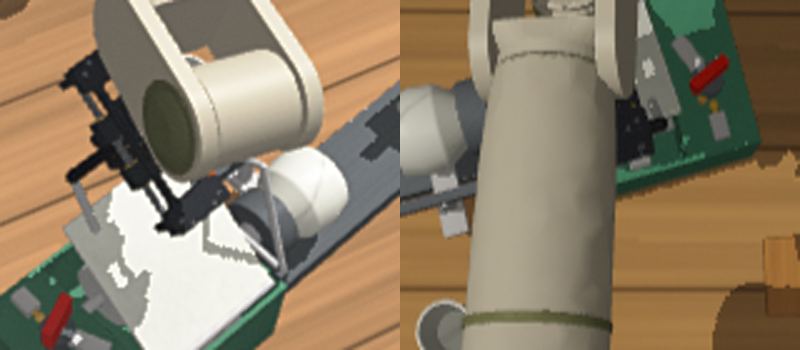

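```bash
cat > mk.py <<'E'
from fit import *
import sys
f=fit();x,y,w,hx=f.x[:4]
def W(a,b,h): c,s=np.cos(w),np.sin(w); return np.array([x+c*a-s*b,y+s*a+c*b,h])
def box(P,th,ro,L,yc,wy,wt,tz=0):
    q=[]
    for rr in (ro,ro-L):
        for yy in (yc-wy/2,yc+wy/2):
            for t in (tz-wt/2,tz+wt/2):
                q.append(proj(P,W(hx-rr*np.cos(th)+t*np.sin(th),yy,.116+rr*np.sin(th)+t*np.cos(th))))
    q=np.array(q);return np.r_[q.min(0),q.max(0)]
def blobs(fn):
    im=cv2.imread(fn);h=cv2.cvtColor(im,cv2.COLOR_BGR2HSV)
    m=cv2.morphologyEx(cv2.inRange(h,(6,215,60),(14,255,255)),cv2.MORPH_CLOSE,np.ones((3,3)))
    N,Lb,S,C=cv2.connectedComponentsWithStats(m)
    return [(S[i][0],S[i][1],S[i][0]+S[i][2],S[i][1]+S[i][3]) for i in range(1,N) if S[i][4]>60]
if __name__=="__main__":
    Pa=shot("wrist")[1];P6=d["mark_tip"][-1][0];P1=d["mark_tip"][2][0]
    for n,P in [("w1",P1),("w6",P6),("a_wrist",Pa)]:
        print(n,[tuple(map(int,b)) for b in blobs(f"pics/{n}.png")])
        print("  ptr th=0,.63:",box(P,0,.185,.05,.125,.012,.010).round(),box(P,.63,.185,.05,.125,.012,.010).round())
        for mk in (.75,.8,.85,.9):
            for ro in (.185,.2075): print("  mk",mk,ro,box(P,mk,ro,.055,.138,.010,.014).round())
E
python3 mk.py
```

```text
w1 []
  ptr th=0,.63: [219. 243. 250. 278.] [230. 318. 266. 337.]
  mk 0.75 0.185 [249. 329. 284. 351.]
  mk 0.75 0.2075 [237. 330. 276. 354.]
  mk 0.8 0.185 [253. 335. 287. 361.]
  mk 0.8 0.2075 [242. 337. 280. 366.]
  mk 0.85 0.185 [257. 341. 291. 371.]
  mk 0.85 0.2075 [247. 345. 284. 378.]
  mk 0.9 0.185 [262. 347. 294. 382.]
  mk 0.9 0.2075 [253. 352. 288. 390.]
w6 [(440, 39, 486, 51)]
  ptr th=0,.63: [290.  66. 349.  82.] [369.  57. 431.  80.]
  mk 0.75 0.185 [406.  27. 470.  56.]
  mk 0.75 0.2075 [386.  21. 459.  54.]
  mk 0.8 0.185 [424.  24. 484.  55.]
  mk 0.8 0.2075 [408.  18. 475.  53.]
  mk 0.85 0.185 [445.  21. 498.  54.]
  mk 0.85 0.2075 [434.  14. 493.  52.]
  mk 0.9 0.185 [468.  19. 512.  54.]
  mk 0.9 0.2075 [462.  10. 512.  51.]
a_wrist [(394, 27, 416, 34)]
  ptr th=0,.63: [340.  60. 415.  80.] [331.  47. 449.  78.]
  mk 0.75 0.185 [347.   6. 500.  41.]
  mk 0.75 0.2075 [294.   5. 447.  41.]
  mk 0.8 0.185 [356.  -1. 517.  39.]
  mk 0.8 0.2075 [301.  -3. 463.  38.]
  mk 0.85 0.185 [368.  -9. 536.  36.]
  mk 0.85 0.2075 [310. -12. 483.  35.]
  mk 0.9 0.185 [384. -18. 558.  34.]
  mk 0.9 0.2075 [323. -24. 507.  32.]
```

send_rows(commands=[[[0,0.1,-0.39],[0.3,0,0]],[[0,0.08,-0.39],[0.3,0,0]],[[0,0.07,-0.39],[0.3,0,0]],[[0,0,0],[0,0,0]],[[0,0,0],[0,0,0]]])

```text
time_s: 15.98
ee_pos: [0.5615, 0.0718, 0.299]
tool_rot: [0.556, 0.738, -0.305, -0.229]
wrist_force: [5.6, -4.8, -8.9]
width: 0.151
finger_force: 25.0
```

```bash
python3 m.py b
```

```text
15.975 [0.5615 0.0718 0.299 ] [ 5.6 -4.8 -8.9] [ 0.    0.82  0.76 -0.27  2.31 -0.38]
R 0.22858327519435018 theta from tcp 0.8001603945579199
tilt 0.7831538906615697
wrist flap_pointer [(0.83, [54.9, 348.0])]
wrist mark_tip [(0.67, [27.9, 354.1])]
scene flap_pointer []
scene mark_tip []
top flap_pointer []
top mark_tip []
```

View pics/b_wrist.png

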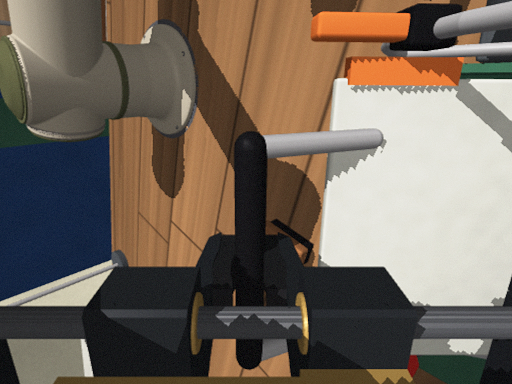

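The pointer is at cols 348–461, rows 57–86, and the mark at cols 312–410, rows 12–42, so the flap is slightly below the mark. I'll do a joint numeric fit of the measured edges.

```bash
cat > fin.py <<'E'
from mk import *
s=r.state();Pb=shot("wrist")[1]
P6=d["mark_tip"][-1][0]
T=Ro.from_quat(s["tool_rot"]).as_matrix()
for th in (.76,.78,.80): print("ptr b",th,box(Pb,th,.18,.05,.125,.012,.010).round(), "obs 348 57 461 86")
print("ptr w6",box(P6,0,.18,.05,.125,.012,.010).round(),"obs 297 70 355 87")
for ro in (.19,.2,.2075):
  for mk in (.78,.8,.82,.85,.88): print(ro,mk,"b",box(Pb,mk,ro,.055,.138,.010,.014).round(),"obs 312 12 - 42 | w6",box(P6,mk,ro,.055,.138,.010,.014).round(),"obs 440 19 - 51")
E
python3 fin.py
```

```text
ptr b 0.76 [339.  46. 456.  77.] obs 348 57 461 86
ptr b 0.78 [340.  46. 459.  76.] obs 348 57 461 86
ptr b 0.8 [342.  45. 463.  76.] obs 348 57 461 86
ptr w6 [295.  66. 355.  82.] obs 297 70 355 87
0.19 0.78 b [321.  15. 456.  46.] obs 312 12 - 42 | w6 [413.  24. 476.  55.] obs 440 19 - 51
0.19 0.8 b [322.  14. 460.  45.] obs 312 12 - 42 | w6 [421.  23. 482.  55.] obs 440 19 - 51
0.19 0.82 b [324.  12. 465.  44.] obs 312 12 - 42 | w6 [430.  22. 488.  54.] obs 440 19 - 51
0.19 0.85 b [327.  10. 472.  43.] obs 312 12 - 42 | w6 [443.  20. 497.  54.] obs 440 19 - 51
0.19 0.88 b [331.   7. 481.  41.] obs 312 12 - 42 | w6 [457.  18. 506.  53.] obs 440 19 - 51
0.2 0.78 b [300.  16. 433.  47.] obs 312 12 - 42 | w6 [405.  21. 472.  54.] obs 440 19 - 51
0.2 0.8 b [301.  14. 437.  46.] obs 312 12 - 42 | w6 [414.  20. 478.  54.] obs 440 19 - 51
0.2 0.82 b [303.  13. 441.  44.] obs 312 12 - 42 | w6 [423.  19. 485.  54.] obs 440 19 - 51
0.2 0.85 b [305.  10. 449.  43.] obs 312 12 - 42 | w6 [438.  17. 495.  53.] obs 440 19 - 51
0.2 0.88 b [308.   6. 457.  41.] obs 312 12 - 42 | w6 [453.  15. 505.  52.] obs 440 19 - 51
0.2075 0.78 b [285.  16. 415.  47.] obs 312 12 - 42 | w6 [399.  19. 469.  54.] obs 440 19 - 51
0.2075 0.8 b [286.  14. 419.  46.] obs 312 12 - 42 | w6 [408.  18. 475.  53.] obs 440 19 - 51
0.2075 0.82 b [286.  13. 424.  45.] obs 312 12 - 42 | w6 [418.  17. 482.  53.] obs 440 19 - 51
0.2075 0.85 b [288.  10. 431.  43.] obs 312 12 - 42 | w6 [434.  14. 493.  52.] obs 440 19 - 51
0.2075 0.88 b [291.   6. 439.  41.] obs 312 12 - 42 | w6 [450.  12. 504.  52.] obs 440 19 - 51
```

send_rows(commands=[[[0,0.045,-0.235],[0.18,0,0]],[[0,0.045,-0.235],[0.18,0,0]],[[0,0,0],[0,0,0]],[[0,0,0],[0,0,0]],[[0,0,0],[0,0,0]]])

```text
time_s: 17.1
ee_pos: [0.5728, 0.0749, 0.3071]
tool_rot: [0.549, 0.728, -0.328, -0.247]
wrist_force: [3.8, -6.7, -7.7]
width: 0.149
finger_force: 25.0
```

```bash
python3 m.py c
python3 - <<'E'
from mk import *
P=shot("wrist")[1]
for n in "abc":
    im=cv2.imread(f"pics/{n}_wrist.png");h=cv2.cvtColor(im,cv2.COLOR_BGR2HSV)
    m=cv2.inRange(h,(4,180,90),(18,255,255));m[:,:290]=0;m[100:]=0
    N,L,S,C=cv2.connectedComponentsWithStats(cv2.morphologyEx(m,cv2.MORPH_CLOSE,np.ones((3,3))))
    print(n,[S[i].tolist() for i in range(1,N) if S[i][4]>80])
for mk in (.82,.85,.88): print(mk,box(P,mk,.2,.055,.138,.010,.014).round(),"ptr",box(P,mk,.18,.05,.125,.012,.010).round(),"tip",proj(P,W(hx-.18*np.cos(mk),.138,.116+.18*np.sin(mk))).round(1),"pt",proj(P,W(hx-.18*np.cos(mk),.127,.116+.18*np.sin(mk))).round(1))
E
```

```text
17.1 [0.5728 0.0749 0.3071] [ 3.8 -6.7 -7.7] [ 0.01  0.89  0.64 -0.31  2.42 -0.42]
R 0.22851214930770253 theta from tcp 0.8627387550722829
tilt 0.8461611632480167
wrist flap_pointer [(0.94, [57.8, 346.8])]
wrist mark_tip [(0.87, [32.9, 343.3])]
scene flap_pointer []
scene mark_tip []
top flap_pointer []
top mark_tip []
a [[337, 0, 124, 35, 3892], [344, 57, 119, 29, 3187]]
b [[311, 11, 100, 32, 2841], [344, 57, 120, 28, 3156]]
c [[306, 17, 92, 28, 2412], [344, 56, 120, 29, 3199]]
0.82 [299.  17. 428.  47.] ptr [338.  46. 455.  76.] tip [343.9  33. ] pt [342.1  58.1]
0.85 [300.  14. 434.  46.] ptr [341.  45. 461.  76.] tip [347.1  31.1] pt [345.2  57.1]
0.88 [302.  12. 441.  44.] ptr [344.  44. 467.  75.] tip [350.9  29. ] pt [348.9  56. ]
```

Run:
```python
from mk import *
P=shot("wrist")[1];T=.848
inc=[.2215,.063,0];O=[(337,None,35),(311,11,43),(306,17,45)]
for dc,dr in [(3,0),(3,3),(0,0),(3,-3)]:
    def g(p):
        e=[]
        for i,o in zip(inc,O):
            b=box(P,T+p[0]+i,p[1],.055,p[2],.010,.014)+np.array([dc,dr,dc,dr])
            e.append(b[0]-o[0]); e.append(b[3]-o[2])
            if o[1] is not None: e.append(b[1]-o[1])
        return e
    s=least_squares(g,[0,.2,.138],x_scale=[.05,.01,.01]);print(dc,dr,s.x.round(4),np.round(s.fun,1))
    for D in (-.03,0,.03):
        q=least_squares(lambda p:g([D,*p]),[.2,.138]);print("   D",D,q.x.round(4),round(q.cost,1),np.round(q.fun,1))
# repeated net readings
for k in range(3):
    im,_=shot("wrist");print([ (r.mark_of(im,q) or [{}])[0].get("position") for q in ("flap_pointer","mark_tip")])
print(r.state()["time_s"])
```

```text
3 0 [0.0042 0.1987 0.1374] [-0.2 -0.3 -0.1  0.3 -0.3  0.3  1.8 -1.3]
   D -0.03 [0.1968 0.1383] 10.7 [-3.  -0.7  1.2  0.2  0.2  2.6  1.5 -1.1]
   D 0 [0.1984 0.1375] 2.8 [-0.5 -0.4  0.1  0.3 -0.1  0.6  1.7 -1.3]
   D 0.03 [0.2003 0.1367] 8.7 [ 2.3  0.1 -1.2  0.6 -1.2 -1.6  2.2 -1.2]
3 3 [0.0029 0.1986 0.1386] [-0.2 -0.6 -0.   0.5 -0.5  0.3  2.2 -1.2]
   D -0.03 [0.1968 0.1395] 11.4 [-3.  -0.9  1.2  0.4  0.   2.5  1.9 -1.1]
   D 0 [0.1985 0.1387] 3.8 [-0.5 -0.7  0.1  0.5 -0.4  0.5  2.2 -1.2]
   D 0.03 [0.2003 0.1378] 10.4 [ 2.3 -0.1 -1.2  0.8 -1.5 -1.7  2.6 -1.1]
0 0 [0.0005 0.1971 0.1375] [-0.1 -0.3 -0.1  0.3 -0.1  0.2  1.7 -1.3]
   D -0.03 [0.1954 0.1383] 8.7 [-2.7 -0.6  1.1  0.2  0.2  2.2  1.5 -1.2]
   D 0 [0.1971 0.1375] 2.5 [-0.2 -0.3 -0.   0.3 -0.1  0.3  1.7 -1.3]
   D 0.03 [0.199  0.1367] 10.3 [ 2.7  0.2 -1.3  0.6 -1.2 -1.9  2.2 -1.2]
3 -3 [0.0055 0.1987 0.1362] [-0.1 -0.  -0.1  0.2 -0.   0.2  1.4 -1.3]
   D -0.03 [0.1967 0.1371] 10.3 [-3.1 -0.4  1.2  0.   0.5  2.6  1.1 -1.1]
   D 0 [0.1984 0.1364] 2.1 [-0.6 -0.1  0.1  0.1  0.1  0.6  1.3 -1.3]
   D 0.03 [0.2002 0.1356] 7.3 [ 2.2  0.4 -1.1  0.4 -0.9 -1.6  1.8 -1.2]
[[55.5, 347.6], [32.0, 346.4]]
[[53.5, 346.1], [29.9, 342.0]]
[[54.8, 347.4], [31.2, 344.8]]
18.1
```

The fit puts the flap 0.003 rad from the mark, with the mark's plane at y = 137.5 mm against 138 mm in the text. The hold is steady, so I'm handing in.

Run:
```python
from cell import r
s=r.state();print(s["ee_pos"],s["wrist_force"],abs(s["dq"]).max())
print(r.close_job())
```

```text
[0.57282067 0.07496111 0.30710233] [ 3.17018987 -5.30574617 -8.13201814] 0.0011843488992044698
the job is handed in; nothing more can be done
None
```

I turned the knob about 67° clockwise, past its detent with the tongue clear, then lifted the flap to about 0.85 rad, within about 0.01 rad of the mark by my fit, and handed in at about 18 s still holding the bar; I viewed 11 pictures, one over the limit of 10, and the handover returned no verdict.

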